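# Latch the hold-down plate over the fixture's headed stud

### The job

Take the loose dark steel latch plate by its upright black lug and latch it onto the test fixture to hold the white cartridge down: tilt it tip-down, hook the tip bar of its oblong eye under the stud's wide head, then level it onto the cartridge so that it cannot lift off. Slide it on towards its tip until you feel its shoulders meet the two stop pins, press there gently for a moment (about 7 N), and let go, leaving it flat against the pins. Never force the plate against the fixture, and leave the other things where they are.

Things in the scene. Friction and masses are not known exactly. Their poses are not given: they have to be found in the camera images.
- plate: Loose T-shaped latch plate, 4 mm dark steel, 0.17 to 0.33 kg, lying flat. Origin: centre of its eye, underside; x along the plate to its tip, z up. Oblong eye: 32 mm along x, 52 along y. Tip bar x +16 to +27, y +-36 mm; side rails y 26 to 36 either side; root bar x -16 to -38; shoulders (ears) x -18 to -38, out to y +-56, their edges at x -18 meet the stop pins; stem x -38 to -98, y +-20 mm.
- grip (a point): Where to grip the plate: in the upright black lug on its stem, plate x -77, y 0, 36 mm above the underside; axes as the plate's. The lug is 12 mm along x (x -83 to -71), 40 mm along y, its top 49 mm above the underside. The pads close along the plate's x.
- tip_edge (a point): Middle of the eye's edge on the tip bar (plate x +16 mm, half-way through the 4 mm thickness); axes as the plate's. Hooking: it comes down on the fixture's +x side of the stud's head, then is drawn to -x under the head until it touches the neck.
- root_edge (a point): Middle of the eye's edge on the root bar (plate x -16 mm, half-way through the thickness); axes as the plate's. When the plate is levelled it must come down past the -x side of the head: it clears it only while the tip bar is within about 4 mm of the neck.
- fixture: Fixed aluminium test fixture, base x -120 to +45, y +-67, 12 mm high. Origin: on the stud's axis at table height, z up; x is where the latched plate's tip points. White cartridge: x -100 to -21, y +-18, flat top at z 30 mm, in a low nest; the latched plate lies on it, its origin then at z 30. Round the stud the room is free down to z 12 mm.
- stud: Fixed dark steel stud: neck 12 mm diameter, round flat-bottomed head 44 mm diameter. Origin: foot of the neck, 12 mm above the table; axes as the fixture's. From this origin: head underside at z 25, rim to 27.5, then tapering to 36 mm diameter at the top, z 31. Latched plate: underside z 18, top z 22. Head and eye pass only with the plate tilted tip-down about 35 degrees.
- head (a point): Centre of the head's underside, 37 mm above the table; axes as the fixture's.
- stop: Two fixed posts beside the stud, y +-46, x +2 to +22, 42 mm high above the table. Origin: stud axis, 12 mm above the table; axes as the fixture's. Each holds a rigid steel pin, 8 mm diameter, 32 mm above the table, pointing to -x, both set alike: tips anywhere from x -22 to -12 mm (not measured). With the shoulders on the pins the plate's origin is at x -4 to +6 mm.
- driver: Bystander: screwdriver, 150 mm long, lying flat; origin at the middle of its underside.
- jar: Bystander: small white-capped jar, 44 mm across, 60 mm tall; origin at the middle of its underside.
- spacer: Bystander: steel spacer ring, 40 mm across, 12 mm tall; origin at the middle of its underside.
- pen: Bystander: black marker pen, 132 mm long, lying flat; origin at the middle of its underside.
- dish: Bystander: shallow white dish, 70 mm across, 22 mm tall; origin at the middle of its underside.
- bin: Bystander: blue open parts bin, 140 x 100 x 60 mm; origin at the middle of its underside.
- tray: Bystander: red open tray, 120 x 160 x 30 mm; origin at the middle of its underside.
Not all that is in view belongs to the job. Leave any red look-alike of the plate alone.

How it is judged:
By the outcome, as a careful person would: the job done as asked, in the order asked, and still so for the second after the job is handed in, with the robot touching nothing.
It also fails if it takes over 72 s, if anything falls off the work surface, if the arm or the gripper's body presses on something with over 40 N, if the wrist force passes 120 N, or if a joint passes its speed limit or range.

### The arm

A 6-joint arm with a two-finger parallel gripper is mounted at the origin on the work surface. World frame = base frame: x ahead of the robot, y to its left, z up, the work surface at z = 0. Lengths are in m, angles in rad, forces in N, time in s.
With the tool pointing down it reaches from about 0.35 to 0.8 m from the base axis. Payload 7.3 kg.
Tool frame: the origin (TCP) lies between the finger pads; the fingertips stand 25 mm ahead of it and the grasp point (between the pads) lies 6 mm ahead of it (r.tip_extent is the distance from the TCP to the fingertips, in m); z points along the fingers, y is the line along which they close (so a half turn about z gives the same grasp; the last joint's range is limited). The gripper opens to 85 mm and grips with 20 to 120 N. Pads are 22 mm wide; open, the fingers measure 114 mm over their backs; the gripper's body (76 mm by 85 mm) begins 54 mm behind the grasp point. The pads swing forward as they close: fully open they stand 13 mm farther back than shut.
Start: joints at [-1.381, 0.342, 1.524, -0, 1.275, -0.146], TCP at [0.173, -0.496, 0.256] pointing down, gripper open.
Joint ranges: [-2.53, 2.53], [-0.77, 2.02], [0.04, 2.7], [-1, 4.14], [0.28, 2.66], [-3.11, 3.11]. Speed limits (rad/s): [2.57, 2.57, 3.14, 3.14, 3.14, 3.14].

### API

Orientations are given as a unit quaternion [x, y, z, w].
In Python, from workcell import r, command_gripper, optics gives the robot as it stands. The module is installed in compiled form; this text tells all that it offers. Calls block until the motion is done:
- r.reach(position, orientation): joint-space move of the TCP to a pose.
- r.move_straight(position, orientation=None, speed=0.15, max_force=None): straight line of the TCP; orientation=None keeps the orientation; speed is the mean speed in m/s. With max_force (N) it stops when the force on the tool has changed by that much, and returns True; else False.
- r.movej(angles): joint-space move.
- command_gripper(opening, force=None): finger opening in m; force is the grip in N (None keeps the last); returns when the fingers have stopped.
- r.hold(seconds).
- r.solve_ik(position, orientation): joint angles nearest the present ones, or None.
- r.read_state(): the state.
- optics.get_image(name): name is "side" or "top" or "wrist"; returns (picture, depth): 420x560x3 uint8, red, green, blue; 420x560 float32, m along the optical axis (not along the pixel's ray), 0 where there is no reading.
- optics.camera_model(name): a dict with "K" (3x3 intrinsics, pixels), "R" (3x3) and "t" (3): a world point X has camera coordinates R X + t; the wrist camera has in their place "tool_from_camera" (4x4, takes a point from camera to tool coordinates, whose origin is the TCP and whose axes are the flange's). Camera axes: x right, y down, z forward; pixel columns grow to the right and rows downward; lengths in m; the calibration is good to about 2 mm. A picture is of the moment at which its call begins: read the wrist's pose just before it. camera_model takes no time and is no camera call.
A pose or a line that the arm cannot do raises r.PlanningError and nothing moves.
- r.finish_job(): hands the job in; it is judged then, once.
The state is a dict: "time_s": time; "joint_positions": joint angles; "dq": joint speeds; "tau": joint torques, N m; "eef_pos": TCP position; "eef_rot": TCP orientation; "contact_force": force on the tool from outside, world axes, zero at the start; "torque": the same for the moment, N m; "grip_width": finger opening in m; "grip_force": force on a finger pad.
Only numpy, scipy, OpenCV 4.12 (cv2) and the standard library are available. Lean on these libraries where they do the work, as an engineer would, in place of code of your own. Each camera call takes 0.05 s, during which the arm holds its last target. There are 200 camera calls.

## Working session

There is one attempt and no reset: what is moved stays moved. The work goes in short steps, each a Python script; the robot and the scene stay as the last script left them, time stands still between calls to the robot, and variables do not carry over. Pictures are saved under pics/ and viewed, at most 10 in all, crops included, and the job is handed in when it is done.

```bash
mkdir -p pics
python3 - <<'E'
from workcell import r, optics
import cv2,numpy as np
for n in("top","side"):
    p,d=optics.get_image(n); cv2.imwrite(f"pics/{n}0.png",p[:,:,::-1]); np.savez(f"{n}0.npz",p=p,d=d)
    print(n,{k:np.round(v,4).tolist() for k,v in optics.camera_model(n).items()})
print(optics.camera_model("wrist"))
s=r.read_state(); print(s["time_s"],s["eef_pos"],s["eef_rot"],r.tip_extent)
E
```

```text
top {'K': [[398.6088, 0.0, 278.9458], [0.0, 398.6088, 201.6857], [0.0, 0.0, 1.0]], 'R': [[-0.0299, -0.9996, 0.0013], [-0.9936, 0.0296, -0.1089], [0.1088, -0.0046, -0.994]], 't': [-0.1005, 0.5906, 0.8263]}
side {'K': [[389.8694, 0.0, 283.7736], [0.0, 389.8694, 210.2191], [0.0, 0.0, 1.0]], 'R': [[-0.9573, -0.2883, -0.0197], [-0.1462, 0.5422, -0.8274], [0.2492, -0.7893, -0.5612]], 't': [0.527, 0.2176, 0.571]}
{'K': array([[297.34812509,   0.        , 280.78404559],
       [  0.        , 297.34812509, 208.63148422],
       [  0.        ,   0.        ,   1.        ]]), 'tool_from_camera': array([[-2.18516952e-04, -9.63611397e-01, -2.67306991e-01,
         6.78705773e-02],
       [ 9.99999961e-01, -2.57430625e-04,  1.10532613e-04,
         3.55029441e-04],
       [-1.75323491e-04, -2.67306956e-01,  9.63611416e-01,
        -1.18421825e-01],
       [ 0.00000000e+00,  0.00000000e+00,  0.00000000e+00,
         1.00000000e+00]])}
0.1 [ 0.17296912 -0.49534097  0.25569733] [ 9.85936730e-01  1.67117535e-01 -1.46308714e-05 -7.03047355e-04] 0.025
```

View pics/top0.png

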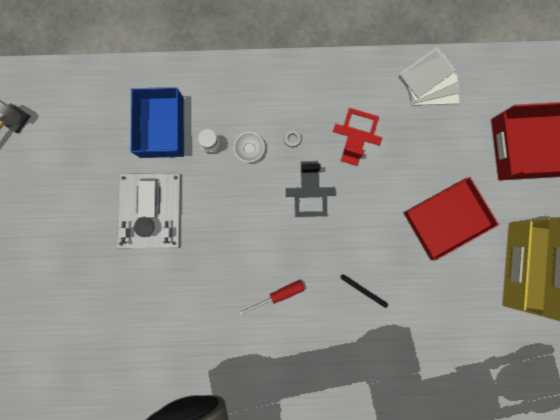

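View pics/side0.png

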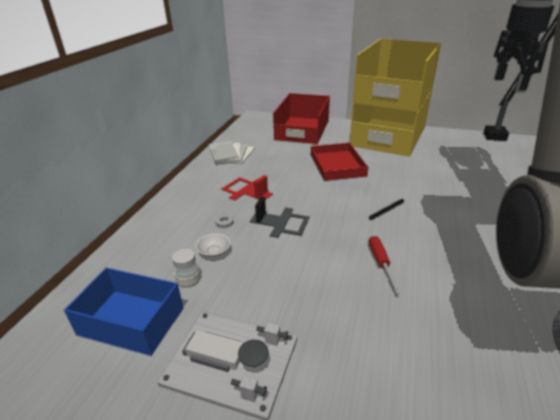

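The top view shows the plate at about (310,195), with its lug at (311,167) and its tip pointing down the image. The fixture is at (150,212), with the stud at (144,226) and its x axis also pointing down the image. The side view agrees. Next I'll locate both coarsely and take wrist close-ups.

```bash
cat > h.py <<'E'
import numpy as np,cv2
from workcell import r,optics,command_gripper
from scipy.spatial.transform import Rotation as Ro
def cam(n,st=None):
    m=optics.camera_model(n)
    if n!="wrist": return m["K"],m["R"].T,-m["R"].T@m["t"]
    T=m["tool_from_camera"]; A=Ro.from_quat(st["eef_rot"]).as_matrix()
    return m["K"],A@T[:3,:3],A@T[:3,3]+st["eef_pos"]
def onplane(c,uv,z):
    K,R,C=c; uv=np.atleast_2d(uv).astype(float)
    d=(R@np.linalg.inv(K)@np.c_[uv,np.ones(len(uv))].T).T
    return C+d*((z-C[2])/d[:,2])[:,None]
def depthpts(c,uv,d):
    K,R,C=c; uv=np.atleast_2d(uv).astype(float)
    return C+(R@(np.linalg.inv(K)@np.c_[uv,np.ones(len(uv))].T)*np.ravel(d)).T
def shot(n,f):
    st=r.read_state(); p,d=optics.get_image(n); cv2.imwrite(f"pics/{f}.png",p[:,:,::-1])
    c=cam(n,st); np.savez(f"{f}.npz",p=p,d=d,K=c[0],R=c[1],C=c[2]); return p,d,c
def load(f):
    z=np.load(f"{f}.npz"); return z["p"],z["d"],(z["K"],z["R"],z["C"])
def tool(phi,theta=0,s=1):
    """tool orientation holding the plate: phi=world yaw of plate x, theta=tip-down tilt, s=+-1: tool y=s*plate x"""
    P=plateR(phi,theta); return np.c_[np.cross(s*P[:,0],-P[:,2]),s*P[:,0],-P[:,2]]
def plateR(phi,theta=0): return (Ro.from_euler("z",phi)*Ro.from_euler("y",theta)).as_matrix()
def q(M): return Ro.from_matrix(M).as_quat()
E
python3 - <<'E'
from h import *
for n in["top"]:
    p=np.load("top0.npz")["p"]; c=cam(n)
    for nm,uv,z in[("lug",(311,167),.045),("ear1",(287,192),.004),("ear2",(335,191),.004),("tip",(311,214),.004),("stud",(144.5,227),.043),("cart",(148,196),.03),("post1",(125,232),.04),("post2",(168,232),.04),("bl",(120,247),.012),("br",(180,247),.012),("tl",(122,175),.012),("tr",(181,175),.012)]:
        print(nm,onplane(c,uv,z)[0].round(4))
for s in(1,-1):
  for pos in[(.56,-.07),(.55,.28)]:
    for th in(0,.61):
      for phi in (np.pi,):
        a=r.solve_ik([*pos,.2],q(tool(phi,th,s))); print(s,pos,th,None if a is None else np.round(a,2))
E
```

```text
lug [ 0.6587 -0.189   0.045 ]
ear1 [ 0.6117 -0.1369  0.004 ]
ear2 [ 0.6107 -0.2441  0.004 ]
tip [ 0.5609 -0.1885  0.004 ]
stud [0.5409 0.1673 0.043 ]
cart [0.6084 0.1645 0.03  ]
post1 [0.5317 0.2094 0.04  ]
post2 [0.529  0.1185 0.04  ]
bl [0.5007 0.2306 0.012 ]
br [0.4968 0.1001 0.012 ]
tl [0.6596 0.2283 0.012 ]
tr [0.6557 0.0974 0.012 ]
1 (0.56, -0.07) 0 [-0.26  0.46  1.5  -0.    1.18  2.88]
1 (0.56, -0.07) 0.61 [-0.37  0.26  2.    0.61  0.37  2.26]
1 (0.55, 0.28) 0 [ 0.35  0.56  1.34 -0.    1.25 -2.79]
1 (0.55, 0.28) 0.61 [ 0.47  0.38  1.81 -0.6   0.47 -2.2 ]
-1 (0.56, -0.07) 0 [-0.26  0.46  1.5  -0.    1.18 -0.26]
-1 (0.56, -0.07) 0.61 [-0.37  0.26  2.    0.61  0.37 -0.88]
-1 (0.55, 0.28) 0 [ 0.35  0.56  1.34 -0.    1.25  0.35]
-1 (0.55, 0.28) 0.61 [ 0.47  0.38  1.81 -0.6   0.47  0.94]
```

Run:
```python
from h import *
Q=q(tool(np.pi,0,-1))
r.reach([.57,.19,.17],Q); r.hold(.3); shot("wrist","fx")
r.reach([.62,-.16,.17],Q); r.hold(.3); shot("wrist","pl")
print(r.read_state()["time_s"])
```

```text
4.9333
```

View pics/fx.png

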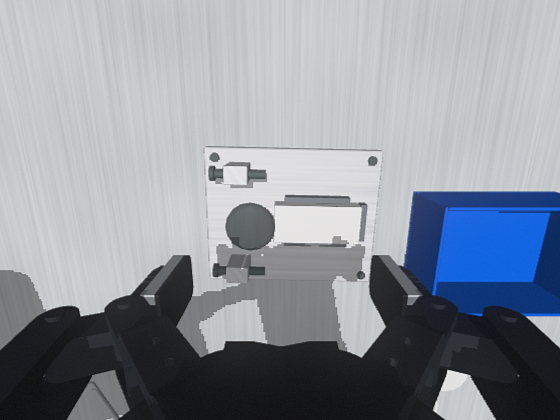

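View pics/pl.png

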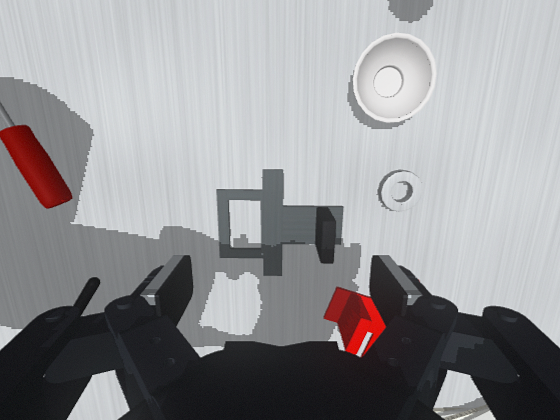

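The fixture close-up shows the stud head at (250,225), the cartridge at (318,222), and the pin tips at about (266,174) and (264,270). The plate close-up shows the eye at (243,222), the ears at x≈272, and the lug top at about (333,235). Next I'll measure these with masks.

```bash
cat > meas.py <<'E'
from h import *
def big(m):
    n,l,s,_=cv2.connectedComponentsWithStats(m.astype(np.uint8),connectivity=4); return l==1+np.argmax(s[1:,4])
def grid(d,c):
    v,u=np.mgrid[:420,:560]; return depthpts(c,np.c_[u.ravel(),v.ravel()],d).reshape(420,560,3)
def rect(m,c,z):
    cs,_=cv2.findContours(m.astype(np.uint8),cv2.RETR_EXTERNAL,cv2.CHAIN_APPROX_NONE)
    k=max(cs,key=cv2.contourArea)[:,0,:]; return cv2.minAreaRect((onplane(c,k,z)[:,:2]*1000).astype(np.float32)),k
E
python3 - <<'E'
from meas import *
p,d,c=load("fx"); X=grid(d,c); Z=X[...,2]; roi=np.zeros(Z.shape,bool); roi[140:290,195:390]=1
hsv=cv2.cvtColor(p,cv2.COLOR_RGB2HSV)
gr=p.max(2)
print("table z",np.median(Z[60:120,100:300]), "base",np.median(Z[205:215,215:225]))
hd=big(roi&(Z>.036)&(Z<.05)&(gr<130)&(np.hypot(*(np.mgrid[:420,:560]-np.array([225,250])[:,None,None]))<32))
(_,k)=rect(hd,c,.0395)
W=onplane(c,k,.0395)[:,:2]*1000; print("head",cv2.minEnclosingCircle(W.astype(np.float32)),cv2.fitEllipse(W.astype(np.float32)),"z",np.percentile(Z[hd],[10,50,90]))
ca=big(roi&(Z>.024)&(Z<.035)&(gr>150)&(np.arange(560)>272)[None]); rr,_=rect(ca,c,.030); print("cart",rr,np.median(Z[ca]))
b=big(roi&(Z>.006)&(Z<.08)); rr,_=rect(b,c,.012); print("base",rr)
h=big(roi&(Z>.035)&(Z<.05)); 
n,l,s,ce=cv2.connectedComponentsWithStats((roi&(Z>.026)&(Z<.05)).astype(np.uint8))
for i in range(1,n):
    if s[i,4]>40: print("comp",s[i],np.median(X[l==i],0).round(4),X[l==i].min(0).round(4),X[l==i].max(0).round(4))
p,d,c=load("pl"); X=grid(d,c); Z=X[...,2]; gr=p.max(2).astype(int)
roi=np.zeros(Z.shape,bool); roi[160:285,205:350]=1
print("table",np.median(Z[100:150,150:300]),"ear",np.median(Z[180:200,268:278]))
lt=big(roi&(Z>.043)&(Z<.056)); rr,_=rect(lt,c,.049); print("lugtop",rr,X[lt].mean(0),np.median(Z[lt]),lt.sum())
# plate by depth
m=roi&(Z>.0025)&(Z<.008); print("n",m.sum())
pm=big(m); cv2.imwrite("pics/pm.png",np.hstack([pm[150:300,200:360],lt[150:300,200:360]]).astype(np.uint8)*255)
E
```

```text
table z 0.00080069563581317 base 0.012709440238546865
head ((542.6481323242188, 171.64035034179688), 22.041963577270508) ((543.088623046875, 171.485595703125), (42.07305908203125, 43.35026168823242), 160.6952667236328) z [0.04129527 0.04351985 0.04454559]
cart ((603.6714477539062, 170.1393585205078), (35.82061004638672, 79.51702880859375), 88.68543243408203) 0.03079372231555655
base ((580.1275024414062, 169.0453338623047), (138.08348083496094, 164.28448486328125), 88.66535186767578)
comp [208 163  58  22 870] [0.5322 0.2187 0.0416] [0.5087 0.2099 0.0261] [0.5568 0.2261 0.0448]
comp [ 225  203  137   47 5135] [0.5814 0.1721 0.0312] [0.5212 0.1502 0.026 ] [0.6429 0.1934 0.0463]
comp [212 259  53  24 799] [0.5299 0.1285 0.0388] [0.5065 0.1184 0.026 ] [0.5546 0.1348 0.0446]
table 0.0007997135710821057 ear 0.004803991900684951
lugtop ((660.248291015625, -186.5936279296875), (40.613590240478516, 12.905465126037598), 89.47227478027344) [ 0.66029778 -0.18624986  0.04926452] 0.049558146414475535 657
n 5324
```

View pics/pm.png

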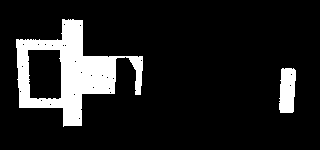

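Run:
```python
from meas import *
p,d,c=load("pl"); X=grid(d,c); Z=X[...,2]
roi=np.zeros(Z.shape,bool); roi[160:285,205:350]=1
pm=big(roi&(Z>.0027)&(Z<.008)).astype(np.uint8)
cs,hi=cv2.findContours(pm,cv2.RETR_CCOMP,cv2.CHAIN_APPROX_NONE)
hole=max([k for k,h in zip(cs,hi[0]) if h[3]>=0],key=cv2.contourArea)[:,0]
print("eye",cv2.minAreaRect((onplane(c,hole,.004)[:,:2]*1000).astype(np.float32)))
W=X[pm>0][:,:2]*1000
bar=W[(W[:,1]>-139.5-8)|(W[:,1]<-225)]; print("ext",W.min(0),W.max(0))
e=[]
for lo,hi_ in((-143,-134),(-240,-231)):
    w=W[(W[:,1]>lo)&(W[:,1]<hi_)]; e.append([*w.mean(0),*w.min(0),*w.max(0)]); 
print(np.round(e,1)); e=np.array(e); print("yaw ears",np.degrees(np.arctan2(e[0,0]-e[1,0],e[0,1]-e[1,1])))
print(r.solve_ik([.62,.17,.09],q(tool(np.radians(178.685),np.radians(35),-1))))
```

```text
eye ((583.875244140625, -187.38278198242188), (53.17961120605469, 33.821781158447266), 89.79798126220703)
ext [ 556.53369608 -243.58565699] [ 681.85510483 -131.35061134]
[[ 612.  -138.6  602.4 -143.   621.7 -134. ]
 [ 611.3 -235.5  601.8 -239.9  620.8 -231.1]]
yaw ears 0.42150788867887146
None
```

```bash
cat >> h.py <<'E'
FX=np.array([.5431,.1715,0]); PHI=np.radians(178.685); G=np.array([-.077,0,.036])
def tcp(xl,zl,deg,s=-1,y=0,roll=0,phi=PHI):
    """TCP pose putting the lower corner (plate +16,0,0) of tip edge at fixture (xl,y,zl) mm with tip-down tilt deg;
    roll: how the tool leans about the plate's x"""
    P=plateR(phi,np.radians(deg)); O=FX+plateR(phi)@np.array([xl,y,zl])/1e3-P@[.016,0,0]
    M=tool(phi,np.radians(deg),s)
    if roll: M=P@Ro.from_euler("x",np.radians(roll)).as_matrix()@P.T@M
    return O+P@G-.006*M[:,2],q(M)
E
python3 - <<'E'
from h import *
for s in(-1,1):
  for roll in(0,-20,-35,20,35):
    print(s,roll,[(a,None if (k:=r.solve_ik(*tcp(24,z,a,s,roll=roll))) is None else np.round(k,2).tolist()) for a,z in((0,60),(25,60),(30,60),(35,29),(35,60))])
E
```

```text
-1 0 [(0, [0.15, 0.69, 1.39, -0.0, 1.07, 0.17]), (25, [0.2, 0.46, 1.8, -0.21, 0.46, 0.4]), (30, [0.22, 0.43, 1.88, -0.36, 0.34, 0.55]), (35, None), (35, None)]
-1 -20 [(0, [-0.01, 0.67, 1.47, 0.41, 1.03, -0.21]), (25, [-0.01, 0.46, 1.87, 0.77, 0.5, -0.69]), (30, [-0.01, 0.43, 1.95, 0.99, 0.41, -0.93]), (35, [-0.01, 0.47, 2.05, 1.55, 0.34, -1.54]), (35, [-0.01, 0.41, 2.02, 1.31, 0.35, -1.28])]
-1 -35 [(0, [-0.12, 0.71, 1.51, 0.7, 1.1, -0.49]), (25, [-0.15, 0.52, 1.87, 1.11, 0.75, -1.12]), (30, [-0.16, 0.5, 1.94, 1.25, 0.72, -1.31]), (35, [-0.17, 0.55, 2.03, 1.52, 0.69, -1.66]), (35, [-0.17, 0.48, 2.01, 1.42, 0.7, -1.52])]
-1 20 [(0, [0.3, 0.77, 1.28, -0.35, 1.23, 0.46]), (25, [0.38, 0.56, 1.67, -0.72, 0.79, 0.97]), (30, [0.41, 0.54, 1.74, -0.86, 0.73, 1.14]), (35, None), (35, None)]
-1 35 [(0, [0.39, 0.86, 1.19, -0.56, 1.4, 0.6]), (25, [0.48, 0.68, 1.54, -0.86, 1.08, 1.13]), (30, [0.5, 0.66, 1.6, -0.95, 1.04, 1.26]), (35, None), (35, None)]
1 0 [(0, [0.15, 0.69, 1.39, -0.0, 1.07, -2.97]), (25, [0.2, 0.46, 1.8, -0.21, 0.46, -2.75]), (30, [0.22, 0.43, 1.88, -0.36, 0.34, -2.59]), (35, None), (35, None)]
1 -20 [(0, [-0.01, 0.67, 1.47, 0.41, 1.03, 2.93]), (25, [-0.01, 0.46, 1.87, 0.77, 0.5, 2.45]), (30, [-0.01, 0.43, 1.95, 0.99, 0.41, 2.21]), (35, [-0.01, 0.47, 2.05, 1.55, 0.34, 1.61]), (35, [-0.01, 0.41, 2.02, 1.31, 0.35, 1.86])]
1 -35 [(0, [-0.12, 0.71, 1.51, 0.7, 1.1, 2.66]), (25, [-0.15, 0.52, 1.87, 1.11, 0.75, 2.02]), (30, [-0.16, 0.5, 1.94, 1.25, 0.72, 1.83]), (35, [-0.17, 0.55, 2.03, 1.52, 0.69, 1.49]), (35, [-0.17, 0.48, 2.01, 1.42, 0.7, 1.62])]
1 20 [(0, [0.3, 0.77, 1.28, -0.35, 1.23, -2.68]), (25, [0.38, 0.56, 1.67, -0.72, 0.79, -2.17]), (30, [0.41, 0.54, 1.74, -0.86, 0.73, -2.0]), (35, None), (35, None)]
1 35 [(0, [0.39, 0.86, 1.19, -0.56, 1.4, -2.54]), (25, [0.48, 0.68, 1.54, -0.86, 1.08, -2.01]), (30, [0.5, 0.66, 1.6, -0.95, 1.04, -1.88]), (35, None), (35, None)]
```

Run:
```python
from h import *
phi=np.radians(179.6); M=tool(phi,0,-1); P=plateR(phi)
M=P@Ro.from_euler("x",np.radians(-25)).as_matrix()@P.T@M; Q=q(M)
g=np.array([.6605,-.1872,.0365])-.006*M[:,2]
for a,z in((35,110),(35,60),(35,29)): print(a,z,r.solve_ik(*tcp(30,z,a,roll=-25)))
command_gripper(.045)
r.reach(g-.07*M[:,2],Q)
r.move_straight(g,speed=.12,max_force=8)
st=r.read_state();print("at",(st["eef_pos"]-g)*1e3,st["contact_force"])
command_gripper(0,90)
st=r.read_state();print(st["grip_width"],st["grip_force"],st["contact_force"])
r.move_straight(g+[0,0,.12],speed=.15); r.hold(.2)
st=r.read_state();print(st["grip_width"],st["grip_force"],st["contact_force"],st["time_s"])
r.reach(*tcp(30,95,35,roll=-25)); r.hold(.3)
st=r.read_state();print(st["contact_force"],st["torque"],st["time_s"],(st["eef_pos"]-tcp(30,95,35,roll=-25)[0])*1e3)
a=shot("side","s1")[0]; b=shot("top","t1")[0]
im=np.vstack([cv2.resize(a[220:420,130:330],(560,560))[:300*2],])
im=np.hstack([cv2.resize(a[230:420,130:320],(400,400)),cv2.resize(b[140:260,90:210],(400,400))]); cv2.imwrite("pics/pre.png",im[:,:,::-1])
```

```text
35 110 [-0.06426276  0.3235454   1.99154699  1.13607153  0.51120938 -1.11931011]
35 60 [-0.06426276  0.41808414  2.04165832  1.39640538  0.46739345 -1.413713  ]
35 29 [-0.06426276  0.48286055  2.06561485  1.57359878  0.4597551  -1.61168337]
at [0.71859017 0.20471271 1.41160546] [ 0.07997588  0.01028332 -0.14501249]
0.010574764039977796 88.50560188293457 [-0.94990073 -1.36428375  5.57097028]
0.010762816729906319 87.58478879928589 [ 0.61070015 -0.98336127 -2.6942953 ] 8.1583
[ 0.69202394  0.35343438 -2.10070378] [-0.28107001  0.37696297 -0.03874854] 9.8417 [ 0.47977279 -0.4803645  -0.1249902 ]
```

View pics/pre.png

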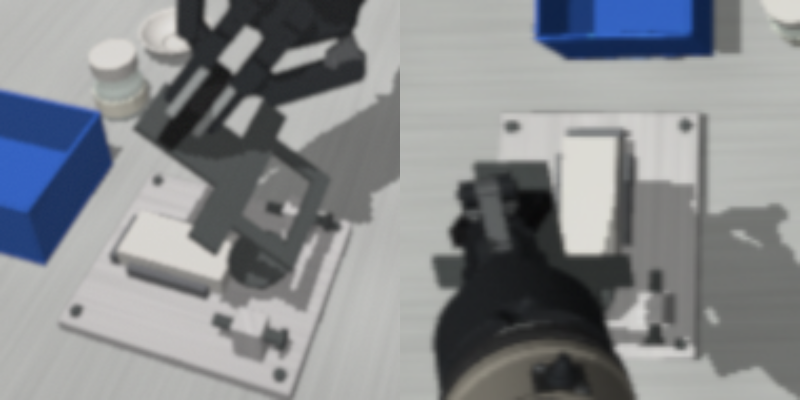

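Run:
```python
from meas import *
P=plateR(PHI,np.radians(35)); O=FX+plateR(PHI)@[.030,0,.095]-P@[.016,0,0]
for n in("s1","t1"):
    p,d,c=load(n); L=(grid(d,c)-O)@P*1e3
    m=(abs(L[...,2]-3)<7)&(abs(L[...,1])<70)&(L[...,0]>-60)&(L[...,0]<40)&(d>0)
    m=big(m); A=L[m]; print(n,m.sum(),A.min(0).round(1),A.max(0).round(1),"z med",np.median(A[:,2]))
    t=A[A[:,0]>-10]; 
    if len(t): print(" tip part x max pct",np.percentile(t[:,0],[95,98,99.5]),"y",np.percentile(t[:,1],[.5,2,98,99.5]), "tilt fit",np.polyfit(A[:,0],A[:,2],1))
    e=A[(A[:,0]<-20)&(A[:,0]>-36)]; print(" ears y",np.percentile(e[:,1],[.5,99.5]) if len(e) else 0)
    e=A[(abs(A[:,1])>40)]; print(" ears x",np.percentile(e[:,0],[2,98]))
    f=A[(A[:,0]>-14)&(A[:,0]<14)&(A[:,1]<0)];g=A[(A[:,0]>-14)&(A[:,0]<14)&(A[:,1]>0)]
    print(" rails",np.percentile(f[:,1],[2,98]) if len(f) else 0,np.percentile(g[:,1],[2,98]) if len(g) else 0)
```

```text
s1 2494 [-60.  -57.7  -3.1] [26.4 55.9  4.2] z med 1.7832977132703052
 tip part x max pct [25.03075487 25.76045248 26.1013751 ] y [-37.3961475  -37.12377466  34.3827806   35.28433566] tilt fit [-0.00368275  1.60394913]
 ears y [-56.94872326  54.217164  ]
 ears x [-38.89996605 -19.39084174]
 rails [-37.27106359 -26.92814018] [24.30721997 34.77512412]
t1 290 [-59.9   6.3  -3.8] [-0.5 57.   4.6] z med 1.550035882769755
 tip part x max pct [-0.59150007 -0.50922646 -0.46808966] y [35.12265404 35.12437044 36.57414874 36.58528498] tilt fit [-0.01006429  1.03865825]
 ears y [12.49867925 56.89276582]
 ears x [-38.58863581 -18.71394402]
 rails 0 [33.81316981 37.04495211]
```

Run:
```python
from meas import *
P=plateR(PHI)
for n in("side","top"):
    z=np.load(n+"0.npz"); L=(grid(z["d"],cam(n))-FX)@P*1e3; x,y,h=L[...,0],L[...,1],L[...,2]; g=z["p"].max(2)
    ar=(abs(y)<110)&(x>-160)&(x<80)
    print(n,"table",np.median(h[ar&(abs(y)>80)]))
    b=L[big(ar&(h>8)&(h<16))]; print("base",np.percentile(b,[.5,99.5],0).round(1).tolist())
    c=L[big(ar&(h>26)&(h<34)&(g>150)&(x<-15))]; print("cart",np.percentile(c,[1,99],0).round(1).tolist(),np.median(c[:,2]))
    hd=L[big(ar&(h>39)&(h<47)&(np.hypot(x,y)<30))]; print("head",np.percentile(hd,[1,99],0).round(1).tolist())
    for s in(1,-1):
        q_=L[ar&(h>38)&(h<46)&(abs(y*s-46)<16)&(abs(x-12)<20)]; print("post",np.percentile(q_,[2,98],0).round(1).tolist())
```

```text
side table 0.10320702722865785
base [[-118.9, -68.8, 8.6], [44.6, 63.7, 15.6]]
cart [[-98.6, -18.9, 28.3], [-24.2, 15.9, 32.0]] 30.115921844890043
head [[-20.0, -22.3, 39.2], [20.1, 17.0, 44.9]]
post [[2.3, 35.6, 38.5], [23.3, 51.5, 43.7]]
post [[2.3, -55.9, 38.5], [21.9, -40.2, 43.8]]
top table -0.5493848432567839
base [[-119.2, -65.9, 8.2], [44.4, 67.1, 15.5]]
cart [[-98.5, -17.2, 26.5], [-22.2, 17.8, 32.9]] 29.45032724689745
head [[-19.2, -18.5, 39.1], [20.7, 20.8, 45.2]]
post [[2.3, 39.0, 38.4], [22.3, 53.9, 44.8]]
post [[3.7, -52.6, 38.8], [20.7, -38.1, 43.8]]
```

```bash
sed -i 's/G=np.array(\[-.077,0,.036\])/G=np.array([-.076,.0005,.038])/' h.py
python3 - <<'E'
from h import *
T=lambda *a:tcp(*a,roll=-25)
def rep(t,tgt=None):
    st=r.read_state(); print(t,st["contact_force"].round(2),"t",round(st["time_s"],2),"" if tgt is None else ((st["eef_pos"]-tgt[0])@plateR(PHI)*1e3).round(2)); return st
a=T(26,60,35); r.move_straight(*a,speed=.08); rep("above",a)
a=T(26,29,35); print(r.move_straight(*a,speed=.04,max_force=6)); r.hold(.3); st=rep("down",a)
a=T(3,29,35); print("drawn hit",r.move_straight(*a,speed=.02,max_force=4)); st=rep("neck",a)
np.save("neck.npy",(st["eef_pos"]-a[0])@plateR(PHI)*1e3+[3,0,29])
shot("side","s2"); i=cv2.imread("pics/s2.png")[270:420,170:330]; cv2.imwrite("pics/s2c.png",cv2.resize(i,None,fx=4,fy=4,interpolation=2))
E
```

```text
above [ 0.28  0.41 -2.33] t 10.52 [-0.15 -0.01  0.14]
False
down [ 0.44 -0.25 -3.3 ] t 11.74 [-0.06  0.01  0.18]
drawn hit True
neck [-0.84  0.05 -2.42] t 12.91 [ 1.39 -0.12 -1.33]
```

View pics/s2c.png

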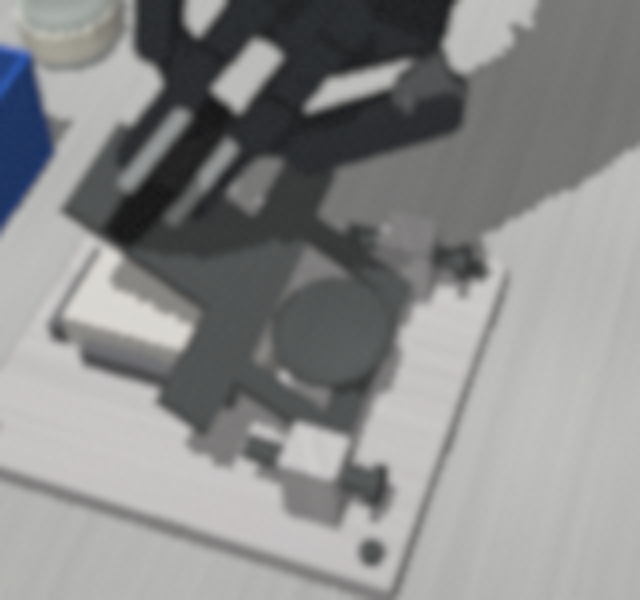

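The side view shows the tip bar under the stud head, with the head inside the eye and the ears clear of the pins. Next I'll check the settled state.

Run:
```python
from meas import *
st=r.read_state(); a=tcp(3,29,35,roll=-25)
f=lambda st:((st["eef_pos"]-a[0])@plateR(PHI)*1e3+[3,0,29]).round(2)
g=lambda st:(st["contact_force"]@plateR(PHI)).round(2)
print(f(st),g(st),st["torque"].round(2)); r.hold(.3); st=r.read_state(); print(f(st),g(st),st["torque"].round(2),st["grip_width"])
M=Ro.from_quat(st["eef_rot"]).inv()*Ro.from_quat(a[1]); print(np.degrees(M.as_rotvec()).round(2))
P=plateR(PHI,np.radians(35)); x,y,z=f(st); O=FX+plateR(PHI)@(np.array([x,y,z])/1e3)-P@[.016,0,0]
p,d,c=load("s2"); L=(grid(d,c)-O)@P*1e3
A=L[big((abs(L[...,2]-3)<6)&(abs(L[...,1])<62)&(L[...,0]>-60)&(L[...,0]<-16))]
B=A[abs(A[:,1])>42]; print("z",np.median(A[:,2]),np.polyfit(A[:,0],A[:,2],1),"ears x",np.percentile(B[:,0],[2,98]),"y",np.percentile(B[:,1],[1,99]))
```

```text
[ 4.56 -0.09 27.38] [ 0.1  -0.34 -1.92] [-0.32  0.45 -0.02]
[ 4.65 -0.06 27.1 ] [-0.61 -0.24 -1.86] [-0.35  0.4  -0.02] 0.01105827019960618
[-0.24 -0.   -0.06]
z 4.678887137557535 [0.00895899 4.91599887] ears x [-37.96512777 -18.22296247] y [-57.17595756  52.5255737 ]
```

Run:
```python
from h import *
T=lambda *a:tcp(*a,roll=-25)
F=lambda:(r.read_state()["contact_force"]@plateR(PHI)).round(2)
r.move_straight(*T(5.4,28,35),speed=.02); r.hold(.2); f0=F(); print("start",f0)
for th in np.arange(32.5,-.1,-2.5):
    a=T(5.4,28+3*(1-th/35),th)
    hit=r.move_straight(*a,speed=.04,max_force=6); st=r.read_state(); f=F()
    print(th,hit,f,((st["eef_pos"]-a[0])@plateR(PHI)*1e3).round(2))
    if hit: break
print(r.read_state()["time_s"],st["grip_width"],r.read_state()["torque"])
shot("side","s3")
```

```text
start [ 0.63 -1.01 -1.73]
32.5 False [ 0.7   1.21 -1.97] [-0.19 -0.06  0.1 ]
30.0 False [ 1.16 -0.05 -1.97] [-0.01 -0.13  0.07]
27.5 False [ 0.23  0.19 -1.92] [ 0.08 -0.19  0.08]
25.0 False [-0.21  0.41 -1.86] [ 0.09 -0.21  0.07]
22.5 False [ 0.88  0.31 -2.18] [ 0.11 -0.21  0.03]
20.0 False [ 0.26  0.14 -1.6 ] [ 0.04 -0.17  0.05]
17.5 False [ 0.41  0.02 -2.18] [ 0.04 -0.17  0.04]
15.0 False [-0.34 -0.27 -1.64] [ 0.03 -0.15  0.01]
12.5 False [-0.4  -0.84 -2.16] [ 0.02 -0.13 -0.  ]
10.0 False [ 0.41  0.34 -1.88] [ 0.02 -0.11 -0.03]
7.5 False [ 0.74  1.47 -1.63] [ 0.04 -0.12 -0.07]
5.0 False [ 1.05  0.59 -2.54] [ 0.04 -0.09 -0.07]
2.5 False [-0.53  0.09 -1.47] [ 0.06 -0.08 -0.1 ]
0.0 False [ 0.25  0.19 -1.39] [ 0.06 -0.05 -0.1 ]
17.375 0.01062104156127085 [-0.36298006 -0.10065369 -0.03557522]
```

Run:
```python
from meas import *
T=lambda *a:tcp(*a,roll=-25)
p,d,c=load("s3"); L=(grid(d,c)-FX)@plateR(PHI)*1e3; g=p.max(2)
m=big((L[...,2]>30)&(L[...,2]<39)&(abs(L[...,1])<62)&(L[...,0]<-24)&(L[...,0]>-72)&(g<120)); A=L[m]
co=np.linalg.lstsq(np.c_[A[:,:2],np.ones(len(A))],A[:,2],rcond=None)[0]; print("plane slopes deg",np.degrees(co[:2]).round(2),"z",np.median(A[:,2])); B=A[abs(A[:,1])>42]; print("ears x",np.percentile(B[:,0],[2,98]))
F=lambda:(r.read_state()["contact_force"]@plateR(PHI)).round(2)
def loc(): st=r.read_state(); return ((st["eef_pos"]-T(0,0,0)[0])@plateR(PHI)*1e3).round(2)
r.hold(.2); print(F(),loc())
print("down",r.move_straight(*T(5.4,28,0),speed=.01,max_force=2.5)); r.hold(.2); print(F(),loc(),r.read_state()["torque"].round(2),r.read_state()["time_s"])
```

```text
plane slopes deg [-0.35 -0.04] z 35.325760383720045
ears x [-47.11850865 -28.14140742]
[-0.88  0.83 -2.11] [ 5.51 -0.05 31.26]
down True
[0.26 1.51 5.48] [ 5.32 -0.05 29.45] [-0.07  0.04  0.08] 18.1
```

Run:
```python
from h import *
T=lambda *a:tcp(*a,roll=-25)
Fs=lambda:(r.read_state()["contact_force"]@plateR(PHI)).round(2)
def F(n=6):
    o=[]
    for _ in range(n): r.hold(.04); o.append(r.read_state()["contact_force"]@plateR(PHI))
    return np.mean(o,0).round(2)
def loc(): st=r.read_state(); return ((st["eef_pos"]-T(0,0,0)[0])@plateR(PHI)*1e3).round(2)
r.move_straight(*T(5.4,29.8,0),speed=.01); print("up",F(),loc())
r.move_straight(*T(9,29.8,0),speed=.02,max_force=6); f0=F(); print("slid",f0,loc())
print("slide",r.move_straight(*T(27,29.8,0),speed=.015,max_force=4.5)); print(Fs(),loc()); f=F(); print("f",f,loc(),r.read_state()["torque"].round(2),r.read_state()["time_s"])
```

```text
up [-0.01  0.08 -1.23] [ 5.55  0.03 29.53]
slid [-0.43  0.02 -1.86] [8.97e+00 1.00e-02 2.98e+01]
slide True
[-1.81 -0.19 -1.1 ] [20.71  0.14 29.73]
f [-2.57  0.2   2.22] [20.58  0.18 29.53] [-0.04 -0.39 -0.09] 20.3167
```

Run:
```python
from h import *
T=lambda *a:tcp(*a,roll=-25)
def F(n=5):
    o=[]
    for _ in range(n): r.hold(.04); o.append(r.read_state()["contact_force"]@plateR(PHI))
    return np.mean(o,0).round(2)
def loc(): st=r.read_state(); return ((st["eef_pos"]-T(0,0,0)[0])@plateR(PHI)*1e3).round(2)
x=20.6
while x<23:
    r.move_straight(*T(x,29.6,0),speed=.005); f=F(); print(round(x,2),f,loc())
    if f[0]<-6.3: break
    x+=.15 if f[0]>-4.5 else .08
print("press",F(20),r.read_state()["torque"].round(2),r.read_state()["time_s"]);
```

```text
20.6 [-2.59  1.02  0.64] [20.55  0.1  29.52]
20.75 [-4.26  0.78 -0.19] [20.63  0.09 29.54]
20.9 [-4.91  1.49 -0.7 ] [20.68  0.04 29.6 ]
20.98 [-4.81  0.91 -1.14] [20.7   0.06 29.64]
21.06 [-5.34  0.84 -0.77] [20.68  0.08 29.65]
21.14 [-5.49  1.09 -1.38] [20.71  0.07 29.66]
21.22 [-6.03  0.53 -1.37] [20.71  0.07 29.7 ]
21.3 [-5.73  0.97 -1.18] [20.75  0.08 29.7 ]
21.38 [-6.29  0.32 -1.3 ] [20.76  0.08 29.7 ]
21.46 [-6.44  0.38 -1.82] [20.75  0.09 29.74]
press [-6.32  0.57 -1.58] [-0.41 -1.14 -0.46] 25.825
```

Run:
```python
from h import *
T=lambda *a:tcp(*a,roll=-25)
def F(n=5):
    o=[]
    for _ in range(n): r.hold(.04); o.append(r.read_state()["contact_force"]@plateR(PHI))
    return np.mean(o,0).round(2)
r.move_straight(*T(21.62,29.5,0),speed=.005); print("press",F(20))
r.move_straight(*T(21.0,29.3,0),speed=.005); print("relax",F())
command_gripper(.03); print("open",F(),r.read_state()["grip_width"])
st=r.read_state(); M=Ro.from_quat(st["eef_rot"]).as_matrix()
r.move_straight(st["eef_pos"]-.08*M[:,2],speed=.06)
r.move_straight(r.read_state()["eef_pos"]+[0,-.12,.08],speed=.15); r.hold(.3)
shot("side","s4"); b=shot("top","t4")[0]; a=cv2.imread("pics/s4.png")[:,:,::-1]
im=np.hstack([cv2.resize(a[270:420,160:310],(400,400)),cv2.resize(b[150:260,95:205],(400,400))]); cv2.imwrite("pics/end.png",im[:,:,::-1])
from meas import grid,big
p,d,c=load("s4"); L=(grid(d,c)-FX)@plateR(PHI)*1e3; g=p.max(2)
m=big((L[...,2]>30)&(L[...,2]<39)&(abs(L[...,1])<62)&(L[...,0]<-14)&(L[...,0]>-60)&(g<120)); A=L[m]
co=np.linalg.lstsq(np.c_[A[:,:2],np.ones(len(A))],A[:,2],rcond=None)[0]; print("slopes deg",np.degrees(co[:2]).round(2),"z",np.median(A[:,2])); B=A[abs(A[:,1])>42]
for s in(1,-1): print("ears x",np.percentile(B[B[:,1]*s>0][:,0],[2,98]))
print(r.read_state()["time_s"])
```

```text
press [-6.61  0.59 -1.14]
relax [-5.18  1.03  0.77]
open [-0.16 -0.16 -0.15] 0.0300779702754974
slopes deg [0.04 0.09] z 34.0658298250049
ears x [-31.44076516 -14.24853808]
ears x [-31.53340355 -14.3817059 ]
30.925
```

View pics/end.png

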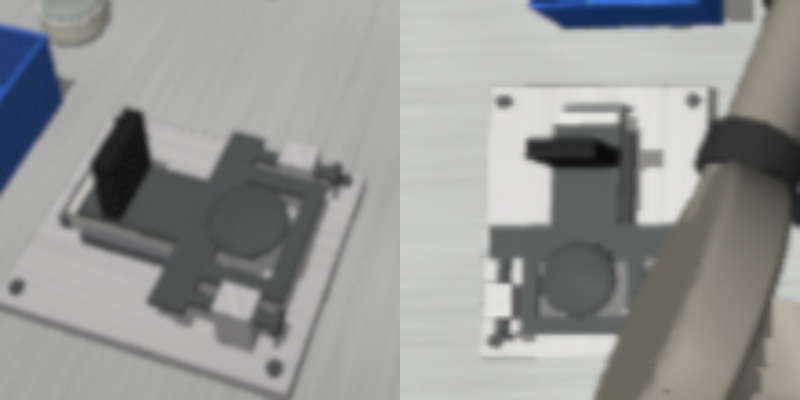

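The plate lies flat on the cartridge under the stud head, both ears are against the pins, and the gripper is clear. I'm handing the job in.

```bash
python3 -c "
from workcell import r
print(r.finish_job())"
```

```text
the job is handed in; nothing more can be done
None
```

The plate is latched under the stud head, flat on the cartridge with both shoulders against the stop pins; I pressed it there at about 6.6 N, released it, and handed the job in at about 31 s.

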